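# Post a specimen pot through the spring flap of a drop box

## Task

Post the red-lidded square specimen pot into the drop box without gripping or lifting it: with one fingertip push the orange bar to swing the blue spring flap inward and hold it open, while the other fingertip pushes the pot along the lane and under the flap until it slides down inside. Do not shove the flap open with the pot itself. Then back away so that the flap closes, and leave everything else where it stands.

Things in the scene. Friction and masses are not known exactly. Their poses are not given: they have to be found in the camera images.
- dropbox: White specimen drop box, fixed, turned up to 23 degrees. Origin on the table straight below the flap's hinge, mid-lane; x points into the box, y to the side with the orange bar, z up. Side walls (outer faces y = +-34 mm) from x = -6 to 135 mm, 104 mm high; clear roof, top 107 mm above the table, over x = 10 to 135 mm: nothing fits in from above. Padded floor 9 mm above the table.
- edge (a point): Mid-lane point where the deck ends, at box x = -14 mm. The flat deck, 45 mm above the table and 60 mm wide, runs from box x = -160 mm to here, with two blue guide rails 10 mm high, 43 mm apart. Here it turns into a slippery steel slide, 35 degrees down into the box: a pot whose centre is 10 mm past this edge slides in by itself. Axes as the box.
- hinge (a point): Middle of the flap's hinge axle (8 mm rod along the box's y axis), at box x = 0, 99 mm above the table, 54 mm above the deck. The axle ends at y = 40 mm. Axes as the box.
- flap (a joint): Blue flap, 52 mm wide, 4 mm thick; hangs from the hinge to 47 mm above the table. 0 = closed, hanging down; positive = lower edge swung inward and up, limit 1.5 rad; it clears a pot level on the deck from about 1.15 rad (less once the pot dips onto the slide). A spring shuts it: 0.045 N m closed, 0.09 N m fully open (1.5 to 3 N at the bar). The pot may follow close behind it as it swings.
- bar (a point): Middle of the orange bar, fixed to the flap: a 10 mm rod along the box's y axis from y = 38 to 120 mm, outside the wall; this point is at y = 80 mm; free space around it beyond y = 45 mm. It is 36 mm from the hinge axis, 45 degrees ahead of the flap: closed at box x = -25 mm, 74 mm above the table; pushed along +x it dips to 63 mm, and at 1.4 rad is at x = +21 mm, 70 mm above the table.
- pot: Red-lidded specimen pot, a closed white square pot, 38 x 38 mm and 28 mm tall with rounded corners, about 60 g, standing square on the deck of the drop box between the rails, its centre 60 to 110 mm before the hinge. Origin at the centre of its underside, x along the lane, z up.
- pot_blue: Blue-lidded square pot, 38 mm wide and 28 mm tall, on the table beside the lane, on the side away from the bar. Leave alone. Origin at the centre of its underside.
- pot_yellow: Yellow-lidded pot, same size, also on the table near the lane, on the side away from the bar. Leave alone. Origin at the centre of its underside.
- rack: White foam rack 70 x 150 x 28 mm with five standing red-capped tubes, 108 mm tall in all, on the table to the side of the box away from the bar. Leave alone. Origin at the centre of its underside.
- jug: White jug 70 x 100 mm, 182 mm tall. Leave alone. Origin at the centre of its underside.
- gloves: Pale blue glove carton 120 x 220 x 70 mm. Leave alone. Origin at the centre of its underside.
- tray: Steel tray 130 x 180 mm, 30 mm high. Leave alone. Origin at the centre of its underside.
- marker: Marker pen, 130 mm long, 15 mm thick, lying flat. Leave alone. Origin under its middle.
Mind the look-alikes: they are no part of the job. Leave any black or brown look-alike of the pot alone.

How it is judged (in metres and radians):
On the way:
1. the pot passes below the hinge while a finger holds the flap open (over 0.5 rad) by touching it (value of joint flap above 0.5 rad and contact force between the fingers and flap above 0.1 N and x of pot in the frame of dropbox between -0.014 and 0.035 m and y of pot in the frame of dropbox between -0.025 and 0.025 m and z of pot in the frame of dropbox below 0.06 m).
At the end, for the whole second after the job is handed in: The red-lidded pot lies at rest inside the drop box, behind the flap (origin 12 to 135 mm beyond the hinge) and below deck level (origin under 40 mm above the table), and the flap has swung shut (under 0.08 rad) (x of pot in the frame of dropbox between 0.012 and 0.135 m and y of pot in the frame of dropbox between -0.03 and 0.03 m and z of pot in the frame of dropbox below 0.04 m and linear speed of pot below 0.03 m/s and value of joint flap below 0.08 rad); the robot touches nothing.
It fails at once if the pot is lifted more than 12 mm off the deck (z of pot in the frame of dropbox above 0.057 m).
It fails at once if the pot itself pushes hard on the flap (over 1.5 N) while the flap is less than 0.9 rad open (contact force between pot and flap above 1.5 N and value of joint flap below 0.9 rad and x of pot in the frame of dropbox below 0 m).
It fails at once if another thing on the table (other pots, rack, jug, glove carton, tray, marker) is moved more than 15 mm (distance of any of pot_blue, pot_yellow, rack, jug, gloves, tray, marker from where it was at the start of the episode above 0.015 m).
It also fails if it takes over 38 s, if anything falls off the work surface, if the arm or the gripper's body presses on something with over 40 N, if the wrist force passes 120 N, or if a joint passes its speed limit or range.

## Robot

A 6-joint arm with a two-finger parallel gripper is mounted at the origin on the work surface. World frame = base frame: x ahead of the robot, y to its left, z up, the work surface at z = 0. Lengths are in mm, angles in rad, forces in N, time in s.
With the tool pointing down it reaches from about 275 to 1000 mm from the base axis. Payload 8.4 kg.
Tool frame: the origin (TCP) lies at the very end of the fingers, on their centre line; the grasp point (between the pads) lies 19 mm behind it; z points along the fingers, y is the direction in which the jaws open and shut (so a half turn about z gives the same grasp; the last joint's range is limited). The gripper opens to 85 mm and grips with 20 to 120 N. Pads are 22 mm wide; open, the fingers measure 114 mm over their backs; the gripper's body (76 mm by 85 mm) begins 54 mm behind the grasp point. The pads swing forward as they close: fully open they stand 13 mm farther back than shut.
Start: joints at [1.317, 0.353, 1.633, -0, 1.155, -0.002], TCP at [155.716, 605.294, 231.281] pointing down, gripper open.
Joint ranges: [-2.63, 2.63], [-0.92, 2.1], [0.06, 2.66], [-1.3, 4.44], [0, 2.69], [-3.02, 3.02]. Speed limits (rad/s): [2.22, 2.22, 2.79, 3.14, 3.14, 3.14].

## Interface

Orientations are given as [roll, pitch, yaw] about the fixed x, y, z axes, in that order (R = Rz(yaw) Ry(pitch) Rx(roll)).
In Python, from rig import r gives the robot as it stands.
- The arm moves only by the tool jog_arm, never from a script. Its argument "increments" is text: rows parted by semicolons, each of 7 numbers parted by spaces: the shift along the tool's x, y, z in cm, then the turn, a rotation vector about the tool's x, y, z in rad, then the opening, from -1 (shut) to 1 (fully open). A call has exactly 8 rows; each row shifts and turns the commanded pose from where the row before left it, along the tool's axes as they then stand; what a row does not reach is not made up. A row lasts 1/10 s, in which the tool goes at most 50 mm and 8.59 degrees, less where a joint would pass 70% of its speed; a pose out of reach is approached as far as the arm can. A call with a gripper value outside its range is refused whole. The fingers move at their own pace and stop on an object; "squeeze" is the grip in N (left out, the last holds). Time passes only in rows, so rows that do not move let the fingers close, or fill a call up. It gives the time, the measured TCP pose, the force and the opening at its end, in the units of the state.
- r.sense(): the state, without advancing time (a new reading comes with each control period).
- r.grab_frame(name): name is "scene" or "top"; returns the picture (420x560x3 uint8, red, green, blue); there is no depth.
- r.camera_info(name): a dict with "K" (3x3 intrinsics, pixels), "rvec" (rotation vector, rad) and "tvec" (3), from world to camera coordinates, as OpenCV has them. Camera axes: x right, y down, z forward; pixel columns grow to the right and rows downward; lengths in mm; the calibration is good to about 2 mm. A picture is of the moment at which its call begins. camera_info takes no time and is no camera call.
- r.sign_off(): hands the job in, once; it reports no verdict.
The state is a dict: "clock": time; "qpos": joint angles; "qvel": joint speeds; "joint_efforts": joint torques, N m; "eef_pos": TCP position; "tcp_rot": TCP orientation; "contact_force": force on the tool from outside, world axes, zero at the start; "wrist_torque": the same for the moment, N m; "opening": opening from 0.0 (shut) to 1.0 (fully open).
Only numpy, scipy, OpenCV 4.12 (cv2) and the standard library are available. Lean on these libraries where they do the work, as an engineer would, in place of code of your own. Each camera call takes 0.05 s, during which the arm holds its last target.

## Working session

There is one attempt and no reset: what is moved stays moved. The work goes in short steps, Python scripts to look and compute and a tool call to move; the robot and the scene stay as the last step left them, time stands still between calls to the robot, and variables do not carry over. Pictures are saved under pics/ and viewed, and the job is handed in when it is done.

Besides the shell and the picture viewer there is one more tool, called after ">>>" by a JSON object that holds its "op" and its "data". jog_arm: Moves the arm, as the interface text tells. Its arguments: {"type":"object","properties":{"increments":{"type":"string"},"squeeze":{"type":"number"}},"required":["increments"]}

```bash
mkdir -p pics; ls
python3 - <<'E'
from rig import r
import cv2,json
for n in("scene","top"):
    cv2.imwrite(f"pics/{n}0.png",cv2.cvtColor(r.grab_frame(n),cv2.COLOR_RGB2BGR)); print(n,r.camera_info(n))
print(r.sense())
E
```

```text
pics
scene {'K': array([[483.28865285,   0.        , 281.10015105],
       [  0.        , 483.28865285, 212.65116285],
       [  0.        ,   0.        ,   1.        ]]), 'rvec': array([ 1.23536348,  2.5316116 , -0.70001719]), 'tvec': array([ 352.70505836, -333.8348579 , 1796.67717035])}
top {'K': array([[524.27489878,   0.        , 279.23168642],
       [  0.        , 524.27489878, 208.00814124],
       [  0.        ,   0.        ,   1.        ]]), 'rvec': array([ 2.1728714 , -2.20217994,  0.01783991]), 'tvec': array([  -3.31163089,  562.15687619, 1324.37874467])}
{'clock': 0.1, 'qpos': array([ 1.31659809e+00,  3.53589432e-01,  1.63406388e+00, -7.46272242e-06,
        1.15518446e+00, -2.45525924e-03]), 'qvel': array([ 1.11028049e-04, -2.43405215e-04, -1.91118229e-03,  1.28383723e-03,
        4.80748421e-05, -1.11685470e-03]), 'joint_efforts': array([-2.83870777e-04, -6.06355047e+01, -3.42817426e+01,  9.71629902e-05,
        4.04867227e-03, -1.66079229e-05]), 'eef_pos': array([155.61150831, 604.8790625 , 230.62840366]), 'tcp_rot': array([-3.14034753e+00,  3.76656345e-06,  2.88985270e+00]), 'contact_force': array([ 0.46766479,  0.1100026 , -0.22116404]), 'wrist_torque': array([-0.00593809,  0.00738645, -0.01156289]), 'opening': 1.0043019420644295}
```

View pics/scene0.png

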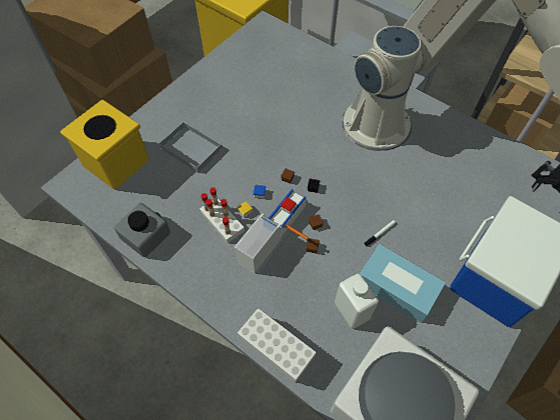

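View pics/top0.png

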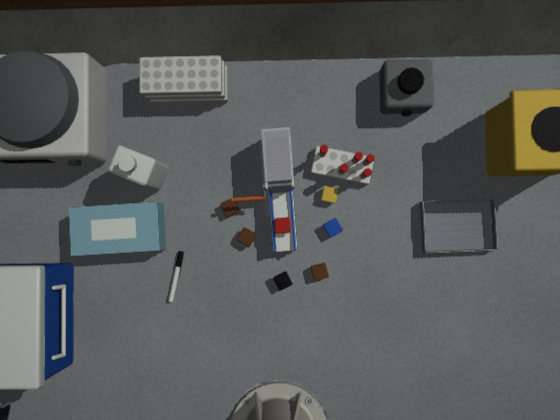

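The red pot is on the lane at about (283,226) in the top view, with the box above it at (278,158). The orange bar runs left at about (248,199), and a brown look-alike sits near its end at (230,208). Next I'll zoom in and measure.

```bash
cat > h.py <<'E'
import numpy as np,cv2
from rig import r
def cam(n):
    c=r.camera_info(n);R=cv2.Rodrigues(c['rvec'])[0];return c['K'],R,np.array(c['tvec']).ravel()
def ray(n,uv):
    K,R,t=cam(n);d=R.T@np.linalg.inv(K)@np.array([uv[0],uv[1],1.]);return -R.T@t,d
def onz(n,uv,z):
    o,d=ray(n,uv);return o+d*(z-o[2])/d[2]
def proj(n,p):
    K,R,t=cam(n);return cv2.projectPoints(np.array(p,float).reshape(-1,3),cv2.Rodrigues(R)[0],t,K,None)[0].reshape(-1,2)
def img(n): return cv2.cvtColor(r.grab_frame(n),cv2.COLOR_RGB2BGR)
E
python3 - <<'E'
from h import *
t=cv2.imread('pics/top0.png');s=cv2.imread('pics/scene0.png')
cv2.imwrite('pics/tz.png',cv2.resize(t[115:265,200:360],None,fx=5,fy=5,interpolation=cv2.INTER_CUBIC)[:600][:,:800] if 0 else cv2.resize(t[115:265,200:360],(640,600),interpolation=cv2.INTER_CUBIC))
cv2.imwrite('pics/sz.png',cv2.resize(s[160:280,220:350],(650,600),interpolation=cv2.INTER_CUBIC))
def comps(im,n,lo,hi,name,roi,z):
    h=cv2.cvtColor(im,cv2.COLOR_BGR2HSV);m=cv2.inRange(h,lo,hi)
    k=np.zeros_like(m);x0,y0,x1,y1=roi;k[y0:y1,x0:x1]=m[y0:y1,x0:x1]
    N,l,st,ce=cv2.connectedComponentsWithStats(k)
    for i in range(1,N):
        if st[i,4]>12:
            pts=np.argwhere(l==i)[:,::-1].astype(np.float32)
            print(n,name,st[i],ce[i].round(1),'w',onz(n,ce[i],z).round(1),'rect',cv2.minAreaRect(pts))
T=(200,115,360,265);S=(220,160,350,280)
for n,im,ro in(('top',t,T),('scene',s,S)):
    comps(im,n,(0,180,150),(5,255,255),'red',ro,73)
    comps(im,n,(6,170,150),(16,255,255),'orange',ro,74)
    comps(im,n,(100,120,60),(125,255,255),'blue',ro,55)
E
```

```text
top blue [289 188   7  63 109] [291.9 218.8] w [533.3 -42.9  55. ] rect ((291.9656677246094, 219.0023651123047), (62.1282844543457, 2.0640625953674316), 86.05481719970703)
top blue [270 190   6  62 119] [272.3 220.4] w [529.9   5.6  55. ] rect ((272.3470458984375, 220.5117645263672), (61.20380783081055, 2.3008949756622314), 85.60128784179688)
top blue [323 218  20  19 216] [332.4 227.3] w [ 511. -142.   55.] rect ((332.48529052734375, 227.30880737304688), (14.405879974365234, 14.920376777648926), 59.03623962402344)
scene red [221 199   5   5  22] [222.9 201.1] w [ 639.5 -182.9   73. ] rect ((223.0, 201.0), (4.0, 4.0), 90.0)
scene red [281 198  14  12  96] [287.7 203.6] w [520.2 -15.7  73. ] rect ((287.73077392578125, 203.65382385253906), (9.707253456115723, 9.707253456115723), 33.6900634765625)
scene red [223 217   5   5  22] [224.9 219.1] w [ 685.2 -134.3   73. ] rect ((225.0, 219.0), (4.0, 4.0), 90.0)
scene orange [286 225  22  14  65] [296.7 231.7] w [584.1  67.8  74. ] rect ((296.45587158203125, 231.57351684570312), (24.6957950592041, 2.572478771209717), 30.963754653930664)
scene blue [253 185  13  11 110] [259.  189.9] w [ 527.2 -127.9   55. ] rect ((258.9599914550781, 189.7799835205078), (10.889445304870605, 10.040916442871094), 8.130102157592773)
scene blue [268 189  25  30  72] [279.6 204.5] w [530.  -40.7  55. ] rect ((280.518798828125, 203.51528930664062), (2.4253556728363037, 37.01093292236328), 39.09385681152344)
scene blue [282 196  24  30  76] [293.4 210.9] w [521.9   8.5  55. ] rect ((293.296630859375, 210.73214721679688), (2.396754264831543, 36.396427154541016), 38.04704284667969)
```

View pics/tz.png

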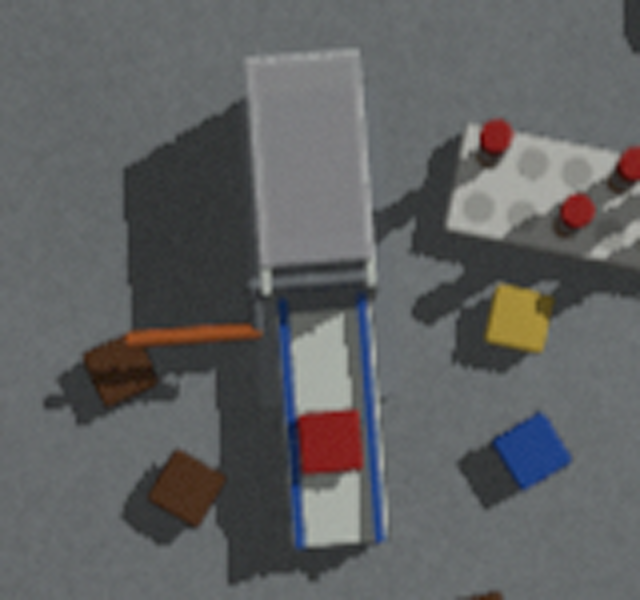

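View pics/sz.png

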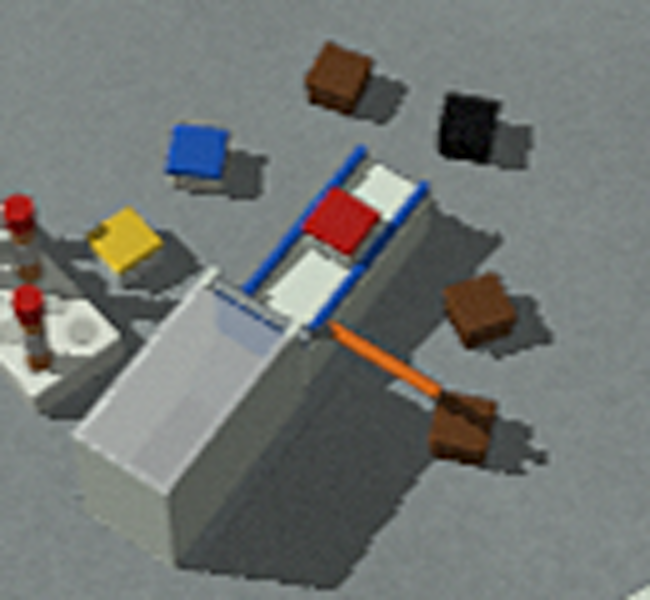

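Run:
```python
from h import *
t=cv2.imread('pics/top0.png');s=cv2.imread('pics/scene0.png')
def get(im,lo,hi,roi,mn=12):
    h=cv2.cvtColor(im,cv2.COLOR_BGR2HSV);m=cv2.inRange(h,lo,hi)
    k=np.zeros_like(m);x0,y0,x1,y1=roi;k[y0:y1,x0:x1]=m[y0:y1,x0:x1]
    N,l,st,ce=cv2.connectedComponentsWithStats(k)
    return [(np.argwhere(l==i)[:,::-1].astype(float),st[i],ce[i]) for i in range(1,N) if st[i,4]>mn]
T=(225,115,300,265);S=(260,180,330,280)
for n,im,T in(('top',t,T),('scene',s,S)):
  for name,lo,hi,z in(('rail',(100,120,60),(125,255,255),55),('red',(0,170,80),(4,255,255),73),('red2',(172,170,80),(180,255,255),73),('or',(6,170,110),(16,255,255),76)):
    for p,st,ce in get(im,lo,hi,T):
        W=np.array([onz(n,q,z)[:2] for q in p]);c=W.mean(0);v=np.linalg.svd(W-c)[2][0]; v=v if v[0]>0 else -v
        a=(W-c)@v
        print(n,name,len(p),st[:4],'c',c.round(1),'ang',np.degrees(np.arctan2(v[1],v[0])).round(2),'ends',(c+v*a.min()).round(1),(c+v*a.max()).round(1),np.ptp(a).round(0))
```

```text
top rail 109 [289 188   7  63] c [533.4 -42.9] ang 3.47 ends [456.6 -47.5] [609.2 -38.3] 153.0
top rail 119 [270 190   6  62] c [530.    5.6] ang 3.5 ends [454.6   1. ] [605.1  10.2] 151.0
top red 204 [275 218  15  15] c [518.  -18.6] ang -76.11 ends [513.6  -0.8] [522.4 -36.5] 37.0
top or 86 [232 196  32   5] c [584.6  64.5] ang -86.58 ends [582.3 102.3] [586.9  26.8] 76.0
scene rail 51 [260 185   6  11] c [ 521.7 -120.2] ang 37.42 ends [ 506.  -132.2] [ 537.1 -108.4] 39.0
scene rail 72 [268 189  25  30] c [529.5 -40.7] ang 3.68 ends [458.  -45.3] [590.  -36.8] 132.0
scene rail 76 [282 196  24  30] c [521.5   8.5] ang 3.6 ends [455.6   4.4] [584.7  12.5] 129.0
scene red 111 [281 198  15  13] c [521.3 -14.2] ang 25.55 ends [501.3 -23.8] [540.7  -5. ] 44.0
scene or 71 [286 225  22  14] c [585.2  67.8] ang -86.87 ends [583.1 106. ] [587.3  28.5] 78.0
```

Run:
```python
from h import *
print('tcp px',proj('top',[155.6,604.9,231]),proj('scene',[155.6,604.9,231]))
for z in(0,150,250,350):
    print(z,[onz('top',q,z).round(0)[:2] for q in((72,264),(74,380),(45,388),(165,205),(128,160))], [onz('scene',q,z).round(0)[:2] for q in((520,198),(454,263),(452,290),(520,325))])
```

```text
tcp px [[-10.24157673 398.56740135]] [[545.25955496 202.44802647]]
0 [array([425., 527.]), array([129., 521.]), array([109., 596.]), array([574., 285.]), array([693., 381.])] [array([-17., 560.]), array([338., 497.]), array([422., 534.]), array([398., 741.])]
150 [array([434., 464.]), array([171., 458.]), array([153., 525.]), array([567., 248.]), array([672., 334.])] [array([114., 549.]), array([430., 493.]), array([505., 526.]), array([483., 710.])]
250 [array([440., 421.]), array([199., 416.]), array([183., 477.]), array([562., 224.]), array([658., 302.])] [array([202., 542.]), array([491., 491.]), array([560., 521.]), array([540., 690.])]
350 [array([446., 379.]), array([227., 374.]), array([212., 429.]), array([557., 199.]), array([644., 270.])] [array([289., 535.]), array([552., 488.]), array([615., 516.]), array([597., 669.])]
```

>>> {"op": "jog_arm", "data": {"increments": "-2.95 -2.98 0 0 0 0 1;-2.95 -2.98 0 0 0 0 1;-2.95 -2.98 0 0 0 0 1;-2.95 -2.98 0 0 0 0 1;-2.95 -2.98 0 0 0 0 1;-2.95 -2.98 0 0 0 0 1;-2.95 -2.98 0 0 0 0 1;-2.95 -2.98 0 0 0 0 1"}}

```text
clock: 0.9
eef_pos: [325.3, 314.0, 231.2]
tcp_rot: [-3.141, 0.0, 2.89]
contact_force: [0.1, -0.4, -0.5]
opening: 0.999
```

>>> {"op": "jog_arm", "data": {"increments": "-2.95 -2.98 1 0 0 0 1;-2.95 -2.98 1 0 0 0 1;-2.95 -2.98 1 0 0 0 1;-2.95 -2.98 1 0 0 0 1;-2.95 -2.98 1 0 0 0 1;-2.95 -2.98 1 0 0 0 1;-2.95 -2.98 1 0 0 0 1;-2.95 -2.98 1 0 0 0.036 1"}}

```text
clock: 1.7
eef_pos: [494.5, 24.2, 150.8]
tcp_rot: [3.142, -0.0, 2.853]
contact_force: [-0.1, 0.1, 0.5]
opening: 1.005
```

>>> {"op": "jog_arm", "data": {"increments": "0 0 0 0 0 0 1;0 0 0 0 0 0 1;0 0 0 0 0 0 1;0 0 0 0 0 0 1;0 0 0 0 0 0 1;0 0 0 0 0 0 1;0 0 0 0 0 0 1;0 0 0 0 0 0 1"}}

```text
clock: 2.5
eef_pos: [494.0, 26.2, 151.4]
tcp_rot: [3.142, 0.0, 2.854]
contact_force: [0.2, 0.3, -0.9]
opening: 0.999
```

Run:
```python
from h import *
for n,(x,y,w,h) in(('top',(180,115,200,150)),('scene',(220,130,160,120))):
    cv2.imwrite(f'pics/{n}1.png',cv2.resize(img(n)[y:y+h,x:x+w],(800,600),interpolation=cv2.INTER_CUBIC))
s=r.sense();print(s['clock'],s['eef_pos'],s['tcp_rot'],s['contact_force'])
```

```text
2.6 [494.03325131  26.00302262 151.32526896] [-3.14158153e+00  7.97457023e-05  2.85396419e+00] [-0.04041895  0.17820746 -0.10458704]
```

View pics/scene1.png

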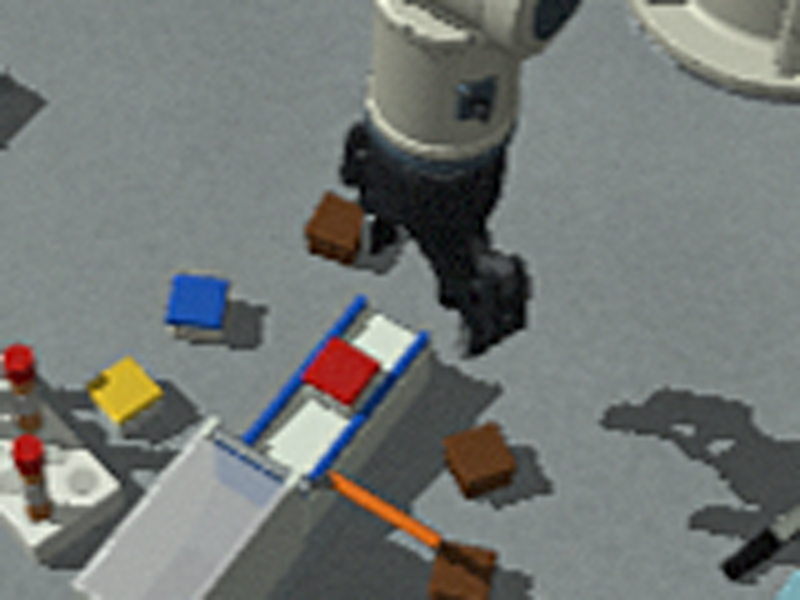

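View pics/top1.png

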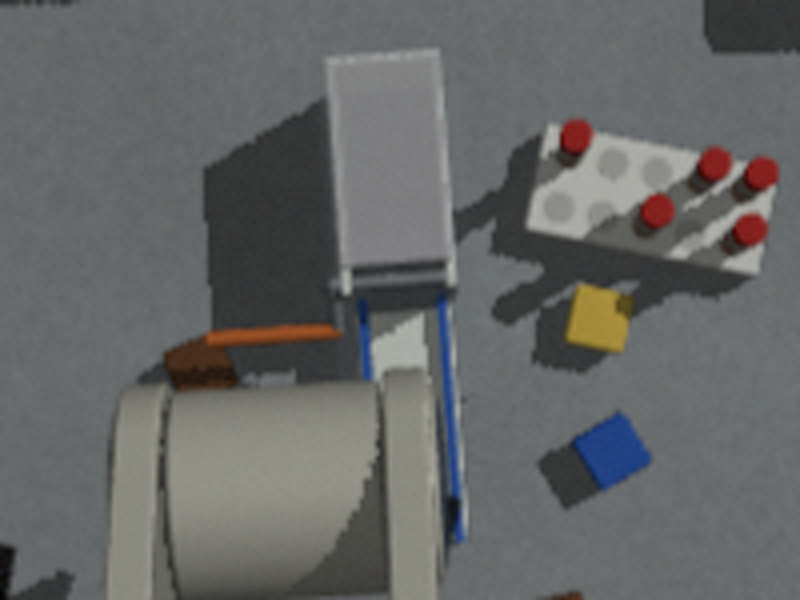

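Run:
```python
from h import *
c=np.array([494,26,0])
for s in(1,-1):
  for z in(151,164):
    p=c+s*49.75*np.array([.284,.959,0])+[0,0,z]; print(s,z,(proj('scene',p)-[220,130])*5)
```

```text
1 151 [[472.47194297 363.0185365 ]]
1 164 [[473.86697428 351.2651236 ]]
-1 151 [[373.08453444 250.84586044]]
-1 164 [[373.68526239 238.57315284]]
```

The scene view shows the left fingertip at crop (475,355), which is where tips 13 mm above the TCP should appear. The pot is untouched and the finger is clear behind it, so I'll descend.

>>> {"op": "jog_arm", "data": {"increments": "0 0 1.35 0 0 0 1;0 0 1.35 0 0 0 1;0 0 1.35 0 0 0 1;0 0 1.35 0 0 0 1;0 0 1.35 0 0 0 1;0 0 1.35 0 0 0 1;0 0 1.35 0 0 0 1;0 0 1.35 0 0 0 1"}}

```text
clock: 3.4
eef_pos: [494.2, 25.9, 42.7]
tcp_rot: [3.142, 0.0, 2.854]
contact_force: [0.1, -1.4, 0.3]
opening: 0.997
```

Run:
```python
from h import *
for n,(x,y,w,h) in(('scene',(240,150,120,90)),):
    cv2.imwrite(f'pics/{n}2.png',cv2.resize(img(n)[y:y+h,x:x+w],(800,600),interpolation=cv2.INTER_CUBIC))
s=r.sense();print(s['clock'],s['eef_pos'],s['tcp_rot'],s['contact_force'])
```

```text
3.45 [492.96943711  25.84431515  40.91181206] [-3.14085097e+00 -2.14283244e-03  2.85365097e+00] [-2.15633818  0.62520121 -0.88951309]
```

View pics/scene2.png

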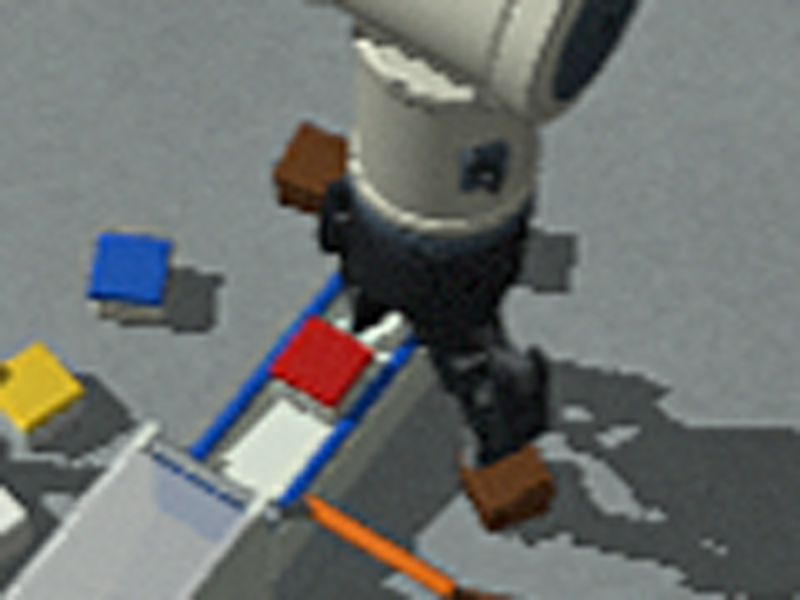

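Finger A, at about crop (370,310), sits inside the rails behind the pot, with a small gap to it. Next I'll advance along the lane at about 6 mm per row.

>>> {"op": "jog_arm", "data": {"increments": "-0.56 0.205 0 0 0 0 1;-0.56 0.205 0 0 0 0 1;-0.56 0.205 0 0 0 0 1;-0.56 0.205 0 0 0 0 1;-0.56 0.205 0 0 0 0 1;-0.56 0.205 0 0 0 0 1;-0.56 0.205 0 0 0 0 1;-0.56 0.205 0 0 0 0 1"}}

```text
clock: 4.25
eef_pos: [542.1, 29.0, 43.3]
tcp_rot: [-3.142, -0.0, 2.854]
contact_force: [-0.5, -0.3, -0.9]
opening: 0.999
```

Run:
```python
from h import *
im=img('scene')
cv2.imwrite(f'pics/s3.png',cv2.resize(im[150:240,240:360],(800,600),interpolation=cv2.INTER_CUBIC))
im=img('top')
cv2.imwrite(f'pics/t3.png',cv2.resize(im[140:260,200:360],(800,600),interpolation=cv2.INTER_CUBIC))
s=r.sense();print(s['clock'],s['eef_pos'],s['tcp_rot'],s['contact_force'])
```

```text
4.35 [542.75601449  29.01086053  43.37944201] [3.14123765e+00 9.32820338e-04 2.85376369e+00] [-0.2706614  -0.267095    0.59813722]
```

View pics/s3.png

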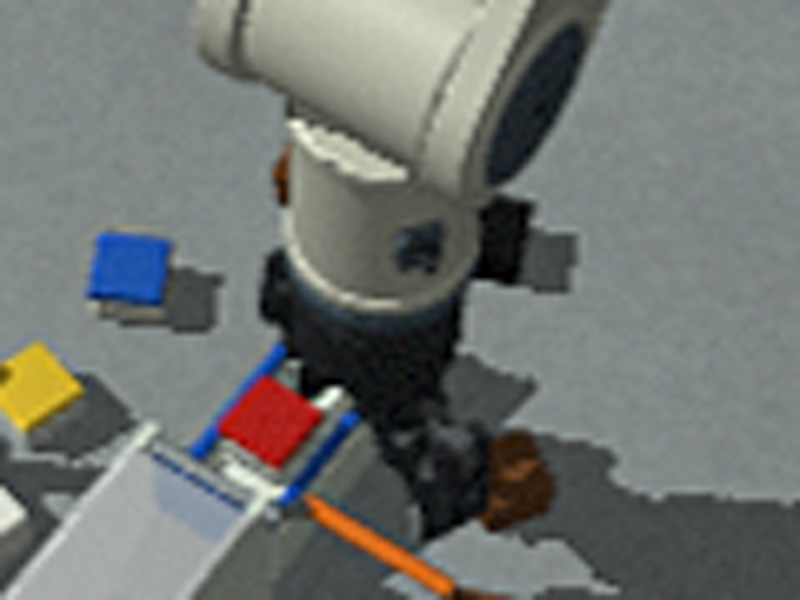

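View pics/t3.png

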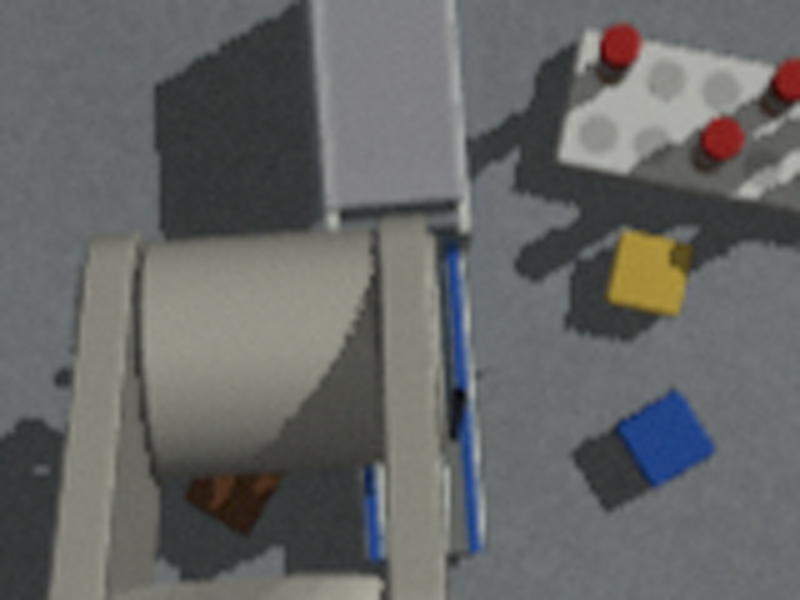

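```bash
cat >> h.py <<'E'
def box(p):
    a=np.radians(3.5);d=np.array(p[:2])-[615,-12];return np.array([d[0]*np.cos(a)+d[1]*np.sin(a),-d[0]*np.sin(a)+d[1]*np.cos(a)])
def redpot(im,z=73,n='scene',roi=(255,180,310,250)):
    h=cv2.cvtColor(im,cv2.COLOR_BGR2HSV);m=cv2.inRange(h,(0,170,80),(4,255,255))
    x0,y0,x1,y1=roi;k=np.zeros_like(m);k[y0:y1,x0:x1]=m[y0:y1,x0:x1]
    N,l,st,ce=cv2.connectedComponentsWithStats(k)
    if N<2: return None
    i=1+st[1:,4].argmax();w=onz(n,ce[i],z);return st[i,4],ce[i],w.round(1),box(w).round(1)
E
python3 - <<'E'
from h import *
print(redpot(cv2.imread('pics/scene0.png')))
print(redpot(img('scene')), box(r.sense()['eef_pos']))
E
```

```text
(np.int32(111), array([287.89189189, 204.04504505]), array([521.4, -14.2,  73. ]), array([-93.6,   3.5]))
(np.int32(115), array([280.25217391, 213.16521739]), array([562.7, -12.5,  73. ]), array([-52.2,   2.6])) [-70.25045245  45.33646749]
```

Measured pot x is about -54 mm after the view bias, as predicted. I'll continue onto the bar.

>>> {"op": "jog_arm", "data": {"increments": "-0.42 0.154 0 0 0 0 1;-0.42 0.154 0 0 0 0 1;-0.42 0.154 0 0 0 0 1;-0.42 0.154 0 0 0 0 1;-0.42 0.154 0 0 0 0 1;-0.42 0.154 0 0 0 0 1;-0.42 0.154 0 0 0 0 1;-0.42 0.154 0 0 0 0 1"}}

```text
clock: 5.2
eef_pos: [576.8, 31.2, 42.8]
tcp_rot: [-3.141, -0.002, 2.854]
contact_force: [-3.2, -1.1, -3.3]
opening: 1.002
```

Run:
```python
from h import *
im=img('scene')
cv2.imwrite(f'pics/s4.png',cv2.resize(im[165:255,240:360],(800,600),interpolation=cv2.INTER_CUBIC))
print(redpot(im))
s=r.sense();print(s['clock'],s['eef_pos'],box(s['eef_pos']),s['tcp_rot'],s['contact_force'])
```

```text
(np.int32(62), array([275.41935484, 218.53225806]), array([587.2, -12.4,  73. ]), array([-27.7,   1.3]))
5.25 [578.20477137  31.23373749  43.15468968] [-34.08724158  45.39939282] [3.14158784e+00 1.27674248e-04 2.85384166e+00] [-1.68042778  0.08887745 -2.48260493]
```

View pics/s4.png

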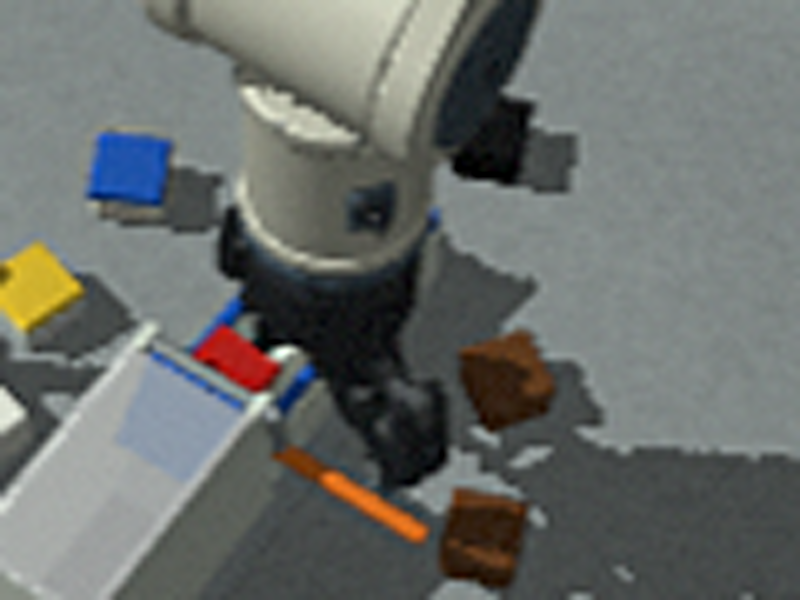

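The flap is swung to about 45° and the pot is just before the hinge at crop (235,360). I'll keep going slowly.

>>> {"op": "jog_arm", "data": {"increments": "-0.19 0.07 0 0 0 0 1;-0.19 0.07 0 0 0 0 1;-0.19 0.07 0 0 0 0 1;-0.19 0.07 0 0 0 0 1;-0.19 0.07 0 0 0 0 1;-0.19 0.07 0 0 0 0 1;-0.19 0.07 0 0 0 0 1;-0.19 0.07 0 0 0 0 1"}}

```text
clock: 6.05
eef_pos: [593.9, 32.3, 43.6]
tcp_rot: [3.141, 0.0, 2.854]
contact_force: [-3.3, -0.9, 3.3]
opening: 1.002
```

Run:
```python
from h import *
im=img('scene')
cv2.imwrite(f'pics/s5.png',cv2.resize(im[165:285,220:380],(800,600),interpolation=cv2.INTER_CUBIC))
s=r.sense();print(s['clock'],s['eef_pos'],box(s['eef_pos']),s['tcp_rot'],s['contact_force'])
```

```text
6.1 [594.2881533   32.33231574  43.63608293] [-17.9667918   45.51405502] [3.14123356e+00 7.94541801e-04 2.85376286e+00] [-2.73309758  0.01229537  2.73518151]
```

View pics/s5.png

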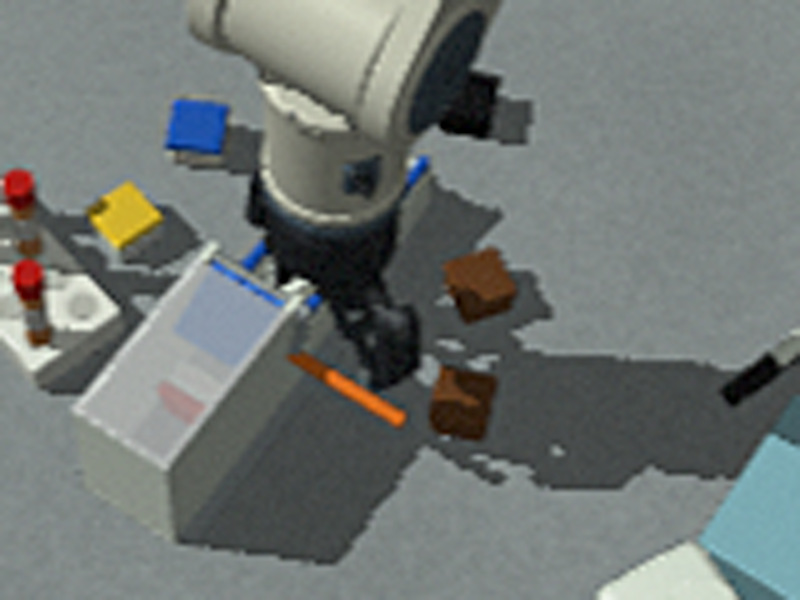

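The pot has slid in; its lid shows through the clear roof at crop (180,403). I'll retreat straight back so the flap closes, then rise.

>>> {"op": "jog_arm", "data": {"increments": "0.56 -0.205 0 0 0 0 1;0.56 -0.205 0 0 0 0 1;0.56 -0.205 0 0 0 0 1;0.56 -0.205 0 0 0 0 1;0.56 -0.205 0 0 0 0 1;0.56 -0.205 0 0 0 0 1;0.56 -0.205 0 0 0 0 1;0.56 -0.205 0 0 0 0 1"}}

```text
clock: 6.9
eef_pos: [545.7, 29.2, 43.4]
tcp_rot: [3.141, 0.001, 2.854]
contact_force: [-0.4, 0.3, -0.4]
opening: 1.0
```

>>> {"op": "jog_arm", "data": {"increments": "0.56 -0.205 0 0 0 0 1;0.56 -0.205 0 0 0 0 1;0.56 -0.205 0 0 0 0 1;0.56 -0.205 0 0 0 0 1;0.56 -0.205 0 0 0 0 1;0.56 -0.205 0 0 0 0 1;0.56 -0.205 0 0 0 0 1;0.56 -0.205 0 0 0 0 1"}}

```text
clock: 7.7
eef_pos: [497.8, 26.2, 43.3]
tcp_rot: [3.142, 0.0, 2.854]
contact_force: [0.5, -0.1, 0.2]
opening: 1.0
```

>>> {"op": "jog_arm", "data": {"increments": "0 0 -1.5 0 0 0 1;0 0 -1.5 0 0 0 1;0 0 -1.5 0 0 0 1;0 0 -1.5 0 0 0 1;0.5 0 -1.5 0 0 0 1;1 0 -1.5 0 0 0 1;1 0 -1.5 0 0 0 1;0 0 0 0 0 0 1"}}

```text
clock: 8.5
eef_pos: [474.2, 33.6, 149.7]
tcp_rot: [3.141, 0.002, 2.854]
contact_force: [0.4, -0.4, -0.5]
opening: 0.999
```

>>> {"op": "jog_arm", "data": {"increments": "3 0 -1 0 0 0 1;3 0 -1 0 0 0 1;3 0 -1 0 0 0 1;0 0 0 0 0 0 1;0 0 0 0 0 0 1;0 0 0 0 0 0 1;0 0 0 0 0 0 1;0 0 0 0 0 0 1"}}

```text
clock: 9.3
eef_pos: [388.5, 58.7, 177.9]
tcp_rot: [-3.141, -0.0, 2.853]
contact_force: [0.5, -0.2, 0.1]
opening: 0.995
```

Run:
```python
from h import *
im=img('scene');t=img('top')
cv2.imwrite(f'pics/s6.png',cv2.resize(im[165:285,220:380],(800,600),interpolation=cv2.INTER_CUBIC))
cv2.imwrite(f'pics/t6.png',cv2.resize(t[115:265,180:380],(800,600),interpolation=cv2.INTER_CUBIC))
for n,i in(('scene',im),('top',t)):
    h=cv2.cvtColor(i,cv2.COLOR_BGR2HSV);m=cv2.inRange(h,(6,170,110),(16,255,255))
    ro=(260,220,320,280) if n=='scene' else (225,180,270,215)
    k=np.zeros_like(m);k[ro[1]:ro[3],ro[0]:ro[2]]=m[ro[1]:ro[3],ro[0]:ro[2]]
    p=np.argwhere(k)[:,::-1].mean(0);print(n,p,onz(n,p,76))
s=r.sense();print(s['clock'],s['eef_pos'],s['contact_force'])
```

```text
scene [296.53521127 231.6056338 ] [585.17952988  67.85177679  76.        ]
top [247.25       198.14772727] [584.42826474  64.99530252  76.        ]
9.4 [388.30279679  58.74807945 177.99299149] [-0.1289397   0.18143291  0.0418281 ]
```

View pics/s6.png

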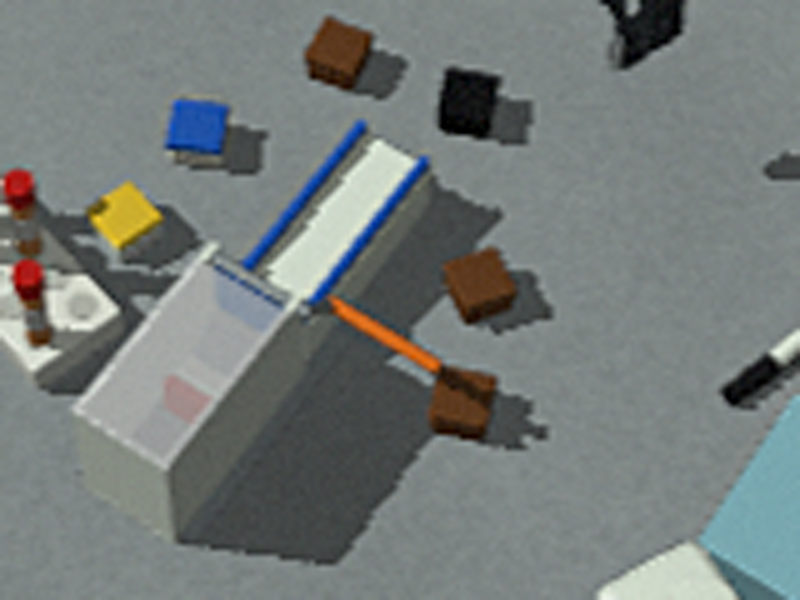

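View pics/t6.png

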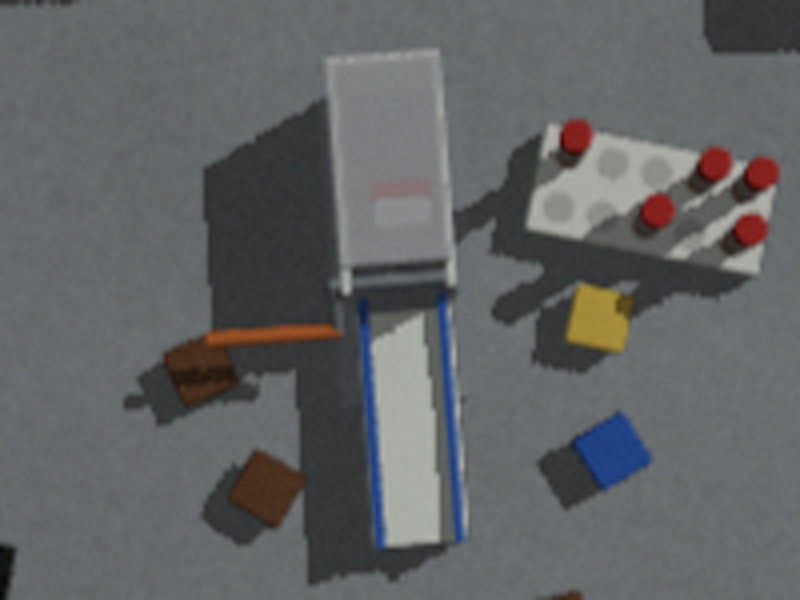

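Run:
```python
from h import *
for z in (28,47):
  for v in(161,164,171,172):
    print(z,v,box(onz('top',(280,v),z)).round(1))
a=img('scene').astype(int);b=cv2.resize(cv2.imread('pics/s6.png'),(160,120),interpolation=cv2.INTER_AREA)
c=a[165:285,220:380];print(abs(c-b).max(axis=2)[70:95,25:45].max())
t=img('top').astype(int);t2=img('top').astype(int);print(abs(t-t2)[150:180,260:300].max())
print(r.sense()['contact_force'])
```

```text
28 161 [64.9 -6.7]
28 164 [57.3 -6.1]
28 171 [39.6 -4.8]
28 172 [37.1 -4.6]
47 161 [62.4 -7. ]
47 164 [54.9 -6.4]
47 171 [37.5 -5.1]
47 172 [35.  -4.9]
11
7
[-0.33234221 -0.32766719 -0.48310184]
```

```bash
python3 -c "
from rig import r
print(r.sign_off())"
```

```text
the job is handed in; nothing more can be done
None
```

The red-lidded pot is inside the drop box and the flap has closed; I handed the job in after about 9.6 s. With the gripper open and turned about 20° to the lane, the left fingertip held the flap open by the orange bar. The right fingertip pushed the pot along the lane until it slid in, then I backed straight out.

- **Pot:** it tipped forward and lies on its side, with its underside about 37 mm beyond the hinge and about 28 mm above the table. The 28 mm assumes it rests flat on its side on the padded floor. It looked at rest: two top frames matched, and the scene view had barely changed.
- **Flap:** the bar is back within about 0.5 mm of its starting place in both views, so the flap is shut. While the bar was being pushed, the force reading was about 3 to 5 N.
- **Arm and other objects:** the arm is clear, with the force reading near zero. The nearby pots, rack and look-alikes look unmoved in the last pictures. I did not measure them, and the jug, carton, tray and marker were outside the crops or only partly in them.

No check failed. The two cameras disagree by 3 to 4 mm on the pot's starting position, so I used the average.

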